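Dim the reading lamp from bed

TASK

Turn the reading lamp down for the night, using only light touches of the fingertips: first press the amber wireless button on the bedside table gently all the way down and let it spring back up, then push the dimmer's black slide all the way to its low end, where the wedge of bars beside its slot has narrowed to nothing. Do not pick up, tip or shove the amber button unit, leave the blue and green buttons and everything else on the table alone, and finish with the hand clear.

Things in the scene. Friction and masses are not known exactly. Their poses are not given: they have to be found in the camera images.
- amber_puck: wireless button unit with the amber (orange) button: loose, on the table; a round grey housing 64 mm in diameter and 18 mm high, about 0.2 kg. Origin: centre of its underside, z up. Its push-button is an orange disc 44 mm in diameter in the middle, whose top stands 28 mm above the table when up and moves 6 mm straight down when pressed.
- amber_top (a point): centre of the top face of the amber button (28 mm above the table when up); moves down with it
- amber (a joint): travel of the amber push-button, m: 0 = up, 0.006 = fully down; it springs back by itself (starts to move at about 1.5 N, fully down at 5 N)
- blue_puck: wireless button unit with the blue button, otherwise the same as the amber one: loose, on the table; a round grey housing 64 mm in diameter and 18 mm high, about 0.2 kg. Origin: centre of its underside, z up. Leave alone.
- blue (a joint): travel of the blue push-button, m: 0 = up, 0.006 = fully down; it springs back by itself (starts to move at about 1.5 N, fully down at 5 N)
- green_puck: wireless button unit with the green button, otherwise the same as the amber one: loose, on the table; a round grey housing 64 mm in diameter and 18 mm high, about 0.2 kg. Origin: centre of its underside, z up. Leave alone.
- green (a joint): travel of the green push-button, m: 0 = up, 0.006 = fully down; it springs back by itself (starts to move at about 1.5 N, fully down at 5 N)
- dimmer: dimmer: flat aluminium base fixed to the table, 90 mm (x) by 190 mm (y) by 16 mm high, with a slot along its y axis at x = +20 mm. Origin: centre of its underside, z up. Seven dark bars at the slot's -x side form a wedge: longest at the -y (bright) end, shortest at the +y (low) end.
- slide (a joint): position of the slide along the slot, m: 0 = bright end (slide's centre at y = -60 mm in the dimmer's frame), 0.12 = low end (y = +60 mm). It stays where it is left; sliding friction about 1.5 N; hard stops at both ends.
- slide_top (a point): centre of the top face of the slide, a black block that slides along the dimmer's slot towards the dimmer's +y (low) end (its centre stays at x = +20 mm in the dimmer's frame): 30 mm (x) by 22 mm (y) by 35 mm high, its underside 16.5 mm and its top 51.5 mm above the table.
- book: turquoise closed book lying flat, 145 (x) by 210 (y) by 28 mm high; origin: centre of its underside. Leave alone.
- glasses: dark-rimmed spectacles standing open on the book, 130 mm wide, 44 mm high, 125 mm deep; origin: below the bridge, at the book's top. Leave alone.
- tumbler: empty drinking glass, 72 mm in diameter, 115 mm high; origin: centre of its underside. Leave alone.
- clock: white block alarm clock, 50 by 100 by 90 mm high; origin: centre of its underside. Leave alone.
- phone: black phone lying flat, 150 (x) by 72 (y) by 9 mm; origin: centre of its underside. Leave alone.
There are look-alikes about, which are no part of the job. What is shaped like the amber_puck but pink is not meant.

How it is judged:
By the outcome, as a careful person would: the job done as asked, in the order asked, and still so for the second after the job is handed in, with the robot touching nothing.
It also fails if it takes over 40 s, if anything falls off the work surface, if the arm or the gripper's body presses on something with over 40 N, if the wrist force passes 120 N, or if a joint passes its speed limit or range.

ROBOT

A 6-joint arm with a two-finger parallel gripper is mounted at the origin on the work surface. World frame = base frame: x ahead of the robot, y to its left, z up, the work surface at z = 0. Lengths are in m, angles in degrees, forces in N, time in s.
With the tool pointing down it reaches from about 0.25 to 0.85 m from the base axis. Payload 12.5 kg.
Tool frame: the origin (TCP) lies midway between the tips of the shut fingers; the grasp point (between the pads) lies 19 mm behind it; z points along the fingers, y is the line along which they close (so a half turn about z gives the same grasp; the last joint's range is limited). The gripper opens to 93 mm and grips with 3 to 60 N. Pads are 15 mm wide; open, the fingers measure 128 mm over their backs; the gripper's body (75 mm by 188 mm) begins 65 mm behind the grasp point.
Start: joints at [60.928, 20.094, 94.641, -0, 65.266, -4.847], TCP at [0.226, 0.502, 0.219] pointing down, gripper open.
Joint ranges: [-157.81, 157.81], [-45, 120.19], [0.68, 151.7], [-89.99, 269.99], [4.06, 180], [-164.3, 164.3]. Speed limits (degrees/s): [127.2, 127.2, 159.86, 180, 180, 180].

INTERFACE

Orientations are given as a 3x3 rotation matrix whose columns are the frame's x, y, z axes.
In Python, from station import env gives the robot as it stands.
- The arm moves only by the tool play_rows, never from a script. Its arguments are lists of equal length, an entry for each row: "dp": the shift along the tool's x, y, z normalised to -1 to 1, where 1 is 75 mm, a list of three; "turn": the turn, a rotation vector about the tool's x, y, z normalised to -1 to 1, where 1 is 90 degrees, a list of three. A call has 1 to 5 rows; each row shifts and turns the commanded pose from where the row before left it, along the tool's axes as they then stand; what a row does not reach is not made up. A row lasts 1/12 s, in which the tool goes at most 41.7 mm and 7.16 degrees, less where a joint would pass 70% of its speed; a pose out of reach is approached as far as the arm can. A call with a number of a shift or a turn outside -1 to 1 is refused whole. A call with a gripper value outside its range is refused whole. "claw" is the opening, from -1 (shut) to 1 (fully open), set as the call begins (left out, the last holds). The fingers move at their own pace and stop on an object; "grip_force" is the grip in N (left out, the last holds). Time passes only in rows, so rows that do not move let the fingers close. It gives the time, the measured TCP pose, the force, the opening and the grip force at its end, in the units of the state.
- env.observe(): the state, without advancing time (a new reading comes with each control period).
- env.camera(name): name is "scene" or "top" or "wrist"; returns a dict with "image" (384x512x3 uint8, red, green, blue), "fov_y" (degrees; the focal length in pixels is half the picture's height over the tangent of half this angle, whatever the lens; pixels are square), "cx", "cy" (the principal point, pixels), "rvec" (rotation vector, rad) and "tvec" (3), from world to camera coordinates, as OpenCV has them. Camera axes: x right, y down, z forward; pixel columns grow to the right and rows downward; lengths in m; the calibration is good to about 2 mm. A picture is of the moment at which its call begins. There is no depth.
- env.sign_off(): hands the job in; it is judged then, once.
Trained networks look in the newest picture that a camera, given by its name, has taken for a name from the list of things; names that differ only in an ending like _2 or _b are one class to them, and where a whole thing is asked for, a point or a joint stands for the part that bears it (a point fixed in the world has none). Each returns a list of dicts, best first, with "score" (0 to 1); they miss things now and then, are a little off and sometimes report something else, mostly with a low value. They report only what shows in the picture. A call takes as long as a camera call. They do not tell look-alikes from the thing itself.
- env.spot_in(name, camera): "bbox" ([left, top, width, height] in pixels, round what is visible of it).
- env.place_of(name, camera): "point" ([column, row] in pixels: a listed point, or the origin of a listed thing).
The state is a dict: "time": time; "joint_pos": joint angles; "joint_vel": joint speeds; "effort": joint torques, N m; "tcp_pos": TCP position; "tool_rot": TCP orientation; "wrist_force": force on the tool from outside, world axes, zero at the start; "ft_torque": the same for the moment, N m; "finger_gap": finger opening in m; "gripper_force": force on a finger pad.
Only numpy, scipy, OpenCV 4.12 (cv2) and the standard library are available. Lean on these libraries where they do the work, as an engineer would, in place of code of your own. Each camera call takes 0.05 s, during which the arm holds its last target. There are 200 camera calls.

## Working session

There is one attempt and no reset: what is moved stays moved. The work goes in short steps, Python scripts to look and compute and a tool call to move; the robot and the scene stay as the last step left them, time stands still between calls to the robot, and variables do not carry over. Pictures are saved under pics/ and viewed, at most 10 in all, crops included, and the job is handed in when it is done.

Besides the shell and the picture viewer there is one more tool, called after "Request:" by a JSON object that holds its "op" and its "data", one argument or row to a line. play_rows: Moves the arm, as the interface text tells. Scaled input: -1 to 1 covers 75 mm each way for a shift and 90 degrees each way for a turn. Its arguments: {"type":"object","properties":{"dp":{"type":"array"},"turn":{"type":"array"},"claw":{"type":"number"},"grip_force":{"type":"number"}},"required":["dp","turn"]}

```bash
mkdir -p pics; cat > h.py <<'E'
import numpy as np,cv2
from station import env
def ray(c,uv,z):
    f=c["image"].shape[0]/2/np.tan(np.radians(c["fov_y"])/2)
    R=cv2.Rodrigues(np.array(c["rvec"],float))[0];t=np.array(c["tvec"],float).ravel()
    d=R.T@np.array([(uv[0]-c["cx"])/f,(uv[1]-c["cy"])/f,1]);o=-R.T@t
    return o+d*(z-o[2])/d[2]
def save(c,n): cv2.imwrite(f"pics/{n}.png",c["image"][:,:,::-1])
E
python3 - <<'E'
from h import *
np.set_printoptions(precision=4,suppress=True)
s=env.observe();print(s["tcp_pos"],s["tool_rot"],s["finger_gap"],s["time"])
for n in("top","scene"):
    c=env.camera(n);save(c,n+"0")
    for k,z in(("amber_top",.028),("slide_top",.0515),("dimmer",0),("blue_puck",0),("green_puck",0)):
        for r in env.place_of(k,n)[:3]: print(n,k,round(r["score"],2),np.round(r["point"],1),ray(c,r["point"],z))
E
```

```text
[0.2255 0.5013 0.2181] [[-0.912   0.4103 -0.0005]
 [ 0.4103  0.912  -0.001 ]
 [ 0.0001 -0.0011 -1.    ]] 0.0932085051989636 0.0
top amber_top 0.6 [146.3 211.9] [0.5317 0.321  0.028 ]
top amber_top 0.59 [111.  259.2] [0.3904 0.4182 0.028 ]
top amber_top 0.58 [183.3 230.1] [0.4816 0.2099 0.028 ]
top slide_top 0.43 [342.8 214.3] [ 0.5412 -0.2529  0.0515]
top dimmer 0.69 [182.8 231.2] [0.4777 0.2157 0.    ]
top dimmer 0.46 [186.  230.7] [0.4795 0.2062 0.    ]
top blue_puck 0.91 [213.  194.9] [0.5892 0.1291 0.    ]
top green_puck 0.55 [241.8 225.7] [0.4994 0.0396 0.    ]
scene amber_top 0.64 [332.9 229.2] [0.5453 0.3217 0.028 ]
scene amber_top 0.61 [315.3 203.8] [0.4804 0.2109 0.028 ]
scene amber_top 0.42 [348.5 200.8] [0.3939 0.2987 0.028 ]
scene slide_top 0.5 [206.8 157.4] [ 0.5472 -0.2574  0.0515]
scene dimmer 0.71 [213.6 163.9] [ 0.5185 -0.2525  0.    ]
scene blue_puck 0.51 [274.2 215.7] [0.5969 0.1128 0.    ]
scene green_puck 0.51 [270.2 189.5] [0.4973 0.0213 0.    ]
```

View pics/top0.png

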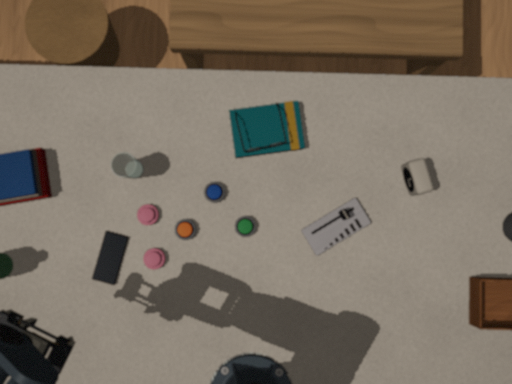

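View pics/scene0.png

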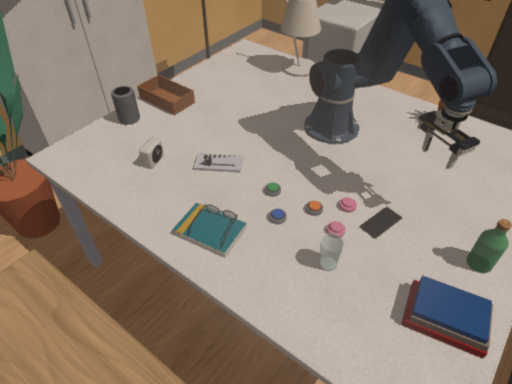

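The amber button is at top (184,230), with pink look-alikes at (148,214) and (154,258). The dimmer is at about (337,226), with its slide near (346,212). I'll zoom in on the dimmer.

```bash
python3 - <<'E'
from h import *
np.set_printoptions(precision=4,suppress=True)
c=env.camera("top");im=c["image"]
cs=cv2.resize(im[190:262,296:376],None,fx=7,fy=7,interpolation=cv2.INTER_CUBIC)
cv2.imwrite("pics/dim.png",cs[:,:,::-1])
h=cv2.cvtColor(im,cv2.COLOR_RGB2HSV)
m=cv2.inRange(h,(5,140,80),(18,255,255));m[:,:170]=0;m[:,200:]=0;m[:215]=0;m[245:]=0
v,u=np.nonzero(m);print(len(u),u.mean(),v.mean(),ray(c,(u.mean(),v.mean()),.028))
c2=env.camera("scene");h=cv2.cvtColor(c2["image"],cv2.COLOR_RGB2HSV)
m=cv2.inRange(h,(5,140,80),(18,255,255));m[:,:300]=0;m[:,328:]=0;m[:195]=0;m[220:]=0
v,u=np.nonzero(m);print(len(u),u.mean(),v.mean(),ray(c2,(u.mean(),v.mean()),.027))
cs=cv2.resize(c2["image"][140:185,180:255],None,fx=8,fy=8,interpolation=cv2.INTER_CUBIC)
cv2.imwrite("pics/dims.png",cs[:,:,::-1])
E
```

```text
191 184.4607329842932 229.08376963350784 [0.4847 0.2066 0.028 ]
80 314.325 205.125 [0.4873 0.2112 0.027 ]
```

View pics/dim.png

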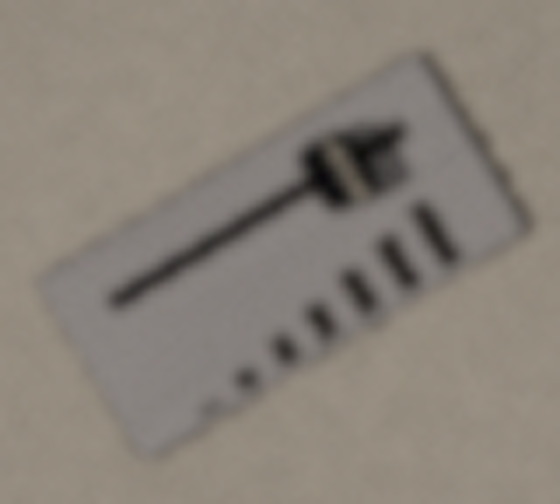

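View pics/dims.png

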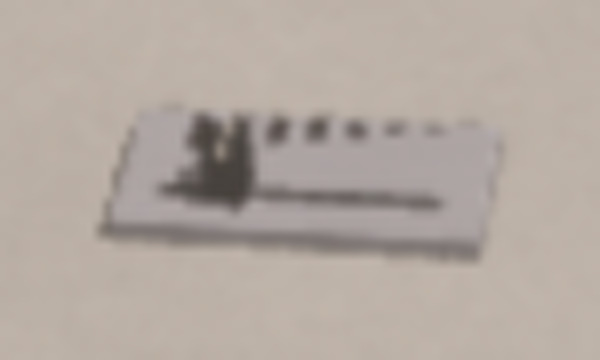

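The crops show the slide near the right (bright, long-bar) end, at about crop (345,165). The low end is at lower left, around (110,302). The dimmer's corners are (425,55), (530,225), (145,455) and (40,280).

```bash
python3 - <<'E'
from h import *
np.set_printoptions(precision=4,suppress=True)
c=env.camera("top")
p=lambda x,y:((x+.5)/7-.5+296,(y+.5)/7-.5+190)
K=[ray(c,p(*q),.016)[:2] for q in((425,55),(530,225),(145,455),(40,280))]
for a in K: print(a)
K=np.array(K);cen=K.mean(0);yd=(K[2]+K[3]-K[0]-K[1]);print("sizes",np.linalg.norm(yd)/2,np.linalg.norm(K[0]-K[1]))
yd/=np.linalg.norm(yd);xd=np.array([yd[1],-yd[0]])
s0,s1=ray(c,p(405,130),.016)[:2],ray(c,p(110,302),.016)[:2]
st=ray(c,p(345,168),.0515)[:2]
for n,a in(("slot0",s0),("slot1",s1),("slide",st)):print(n,a,(a-cen)@xd,(a-cen)@yd)
sd=(s1-s0)/np.linalg.norm(s1-s0)
print("cen",cen,"yd",yd,np.degrees(np.arctan2(yd[1],yd[0])),"slotdir",np.degrees(np.arctan2(sd[1],sd[0])),"xd",xd)
f=c["image"].shape[0]/2/np.tan(np.radians(c["fov_y"])/2)
print("low end",cen+.02*xd+.06*yd)
cs=env.camera("scene")
# reproject check into scene
for P in list(K):
    q=cv2.projectPoints(np.array([[*P,.016]]),np.array(cs["rvec"],float),np.array(cs["tvec"],float),np.array([[ (192/np.tan(np.radians(cs["fov_y"])/2)),0,cs["cx"]],[0,192/np.tan(np.radians(cs["fov_y"])/2),cs["cy"]],[0,0,1]]),None)[0].ravel()
    print("scene crop",(q-[180,140]+.5)*8-.5)
print(env.observe()["time"], env.observe()["wrist_force"])
E
```

```text
[ 0.5934 -0.2983]
[ 0.5227 -0.3438]
[ 0.4211 -0.1833]
[ 0.4933 -0.1373]
sizes 0.18974343687805256 0.08409214624793654
slot0 [ 0.5613 -0.2903] 0.019082827567455222 -0.07059117486677033
slot1 [ 0.4849 -0.1671] 0.019863460435658113 0.07439550336560352
slide [ 0.5435 -0.2588] 0.020801647608200895 -0.03442087053960909
cen [ 0.5076 -0.2407] yd [-0.5312  0.8472] 122.08667262723358 slotdir 121.77818541275903 xd [0.8472 0.5312]
low end [ 0.4927 -0.1792]
scene crop [102.2272 211.7791]
scene crop [134.4893 105.782 ]
scene crop [495.5204 126.9008]
scene crop [475.0159 236.4549]
0.8 [ 0.0451 -0.0231 -0.8228]
```

Request:
{"op": "play_rows", "data": {
  "dp": [
    [-0.473,-0.214,0],
    [-0.473,-0.214,0],
    [-0.473,-0.214,0],
    [-0.473,-0.214,0],
    [-0.473,-0.214,0]
  ],
  "turn": [
    [0,0,0],
    [0,0,0],
    [0,0,0],
    [0,0,0],
    [0,0,0]
  ],
  "claw": -1,
  "grip_force": 10
}}

```text
time: 1.22
tcp_pos: [0.3553, 0.3541, 0.2188]
tool_rot: [[-0.912, 0.41, 0.0], [0.41, 0.912, 0.0], [-0.0, 0.0, -1.0]]
wrist_force: [-0.2, 0.2, -0.3]
finger_gap: 0.0642
gripper_force: 0.0
```

Request:
{"op": "play_rows", "data": {
  "dp": [
    [-0.473,-0.214,0],
    [-0.473,-0.214,0],
    [-0.473,-0.214,0],
    [-0.473,-0.214,0],
    [-0.473,-0.214,0]
  ],
  "turn": [
    [0,0,0],
    [0,0,0],
    [0,0,0],
    [0,0,0],
    [0,0,0]
  ]
}}

```text
time: 1.63
tcp_pos: [0.4843, 0.2079, 0.2188]
tool_rot: [[-0.912, 0.41, 0.0], [0.41, 0.912, 0.0], [-0.0, 0.0, -1.0]]
wrist_force: [0.1, 1.3, 0.6]
finger_gap: 0.0308
gripper_force: 0.0
```

Request:
{"op": "play_rows", "data": {
  "dp": [
    [0,0,0.4],
    [0,0,0.4],
    [0,0,0.4],
    [0,0,0.4],
    [0,0,0]
  ],
  "turn": [
    [0,0,0.0755],
    [0,0,0.0755],
    [0,0,0.0755],
    [0,0,0.0755],
    [0,0,0.0755]
  ]
}}

```text
time: 2.05
tcp_pos: [0.4807, 0.2086, 0.0937]
tool_rot: [[-0.522, 0.853, -0.007], [0.853, 0.522, -0.002], [0.002, -0.007, -1.0]]
wrist_force: [-0.2, 0.3, -0.1]
finger_gap: 0.0012
gripper_force: 0.0
```

```bash
python3 - <<'E'
from h import *
np.set_printoptions(precision=4,suppress=True)
c=env.camera("wrist");save(c,"w1")
h=cv2.cvtColor(c["image"],cv2.COLOR_RGB2HSV)
m=cv2.inRange(h,(5,140,60),(18,255,255))
n,l,st,ce=cv2.connectedComponentsWithStats(m)
for i in range(1,n):
    if st[i,4]>100: print(st[i],ce[i],ray(c,ce[i],.028))
for r in env.place_of("amber_top","wrist"):print(r["score"],r["point"],ray(c,r["point"],.028))
s=env.observe();print(s["tcp_pos"],s["finger_gap"],s["wrist_force"])
E
```

```text
[ 235  180   52   50 1835] [260.4779 202.6638] [0.4826 0.2133 0.028 ]
0.93 [219.8, 48.5] [0.3945 0.2983 0.028 ]
0.58 [260.4, 206.8] [0.4845 0.2102 0.028 ]
0.56 [380.8, 111.3] [0.5236 0.3248 0.028 ]
[0.4828 0.2094 0.0976] 0.0001100885460141106 [ 0.0135 -0.4606  1.0929]
```

View pics/w1.png

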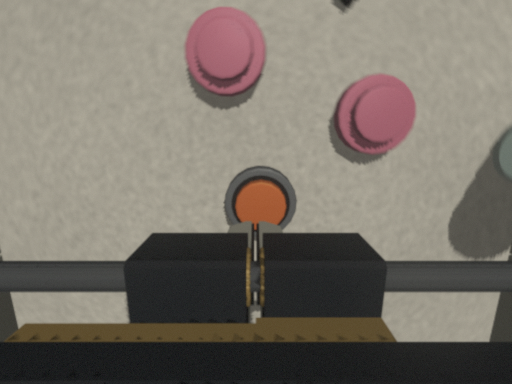

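The amber disc is centred near (261,206), about 2 mm from the fingertip axis, and the pinks are well clear. I'll press.

Request:
{"op": "play_rows", "data": {
  "dp": [
    [0,0,0.35],
    [0,0,0.35],
    [0,0,0.08],
    [0,0,0],
    [0,0,0]
  ],
  "turn": [
    [0,0,0],
    [0,0,0],
    [0,0,0],
    [0,0,0],
    [0,0,0]
  ]
}}

```text
time: 2.57
tcp_pos: [0.484, 0.2099, 0.0413]
tool_rot: [[-0.529, 0.849, 0.001], [0.849, 0.529, 0.0], [-0.0, 0.001, -1.0]]
wrist_force: [-0.4, -1.0, 1.1]
finger_gap: 0.0007
gripper_force: 0.0
```

Request:
{"op": "play_rows", "data": {
  "dp": [
    [0,0,0.04],
    [0,0,0.03],
    [0,0,0.03],
    [0,0,0]
  ],
  "turn": [
    [0,0,0],
    [0,0,0],
    [0,0,0],
    [0,0,0]
  ]
}}

```text
time: 2.9
tcp_pos: [0.4833, 0.2097, 0.0328]
tool_rot: [[-0.527, 0.85, 0.0], [0.85, 0.527, 0.0], [-0.0, 0.0, -1.0]]
wrist_force: [0.1, -0.2, -0.3]
finger_gap: 0.0004
gripper_force: 0.0
```

Request:
{"op": "play_rows", "data": {
  "dp": [
    [0,0,0.03],
    [0,0,0.03],
    [0,0,0.03],
    [0,0,0.02],
    [0,0,0]
  ],
  "turn": [
    [0,0,0],
    [0,0,0],
    [0,0,0],
    [0,0,0],
    [0,0,0]
  ]
}}

```text
time: 3.32
tcp_pos: [0.4834, 0.2097, 0.0243]
tool_rot: [[-0.527, 0.85, 0.0], [0.85, 0.527, 0.0], [-0.0, 0.0, -1.0]]
wrist_force: [0.5, 0.3, 4.1]
finger_gap: 0.0004
gripper_force: 1.8
```

Request:
{"op": "play_rows", "data": {
  "dp": [
    [0,0,0.013],
    [0,0,0.013],
    [0,0,0],
    [0,0,0]
  ],
  "turn": [
    [0,0,0],
    [0,0,0],
    [0,0,0],
    [0,0,0]
  ]
}}

```text
time: 3.65
tcp_pos: [0.4834, 0.2097, 0.0225]
tool_rot: [[-0.527, 0.85, 0.0], [0.85, 0.527, 0.0], [-0.0, 0.0, -1.0]]
wrist_force: [0.0, -0.0, 5.0]
finger_gap: 0.0005
gripper_force: 2.3
```

Request:
{"op": "play_rows", "data": {
  "dp": [
    [0,0,0.008],
    [0,0,0.006],
    [0,0,0],
    [0,0,0]
  ],
  "turn": [
    [0,0,0],
    [0,0,0],
    [0,0,0],
    [0,0,0]
  ]
}}

```text
time: 3.98
tcp_pos: [0.4835, 0.2097, 0.0221]
tool_rot: [[-0.527, 0.85, 0.001], [0.85, 0.527, 0.0], [-0.0, 0.0, -1.0]]
wrist_force: [-3.3, -2.0, 14.5]
finger_gap: 0.0004
gripper_force: 7.2
```

The button bottomed out (force climbed to 14.5 N at full travel). Releasing straight up, then moving across to the dimmer.

Request:
{"op": "play_rows", "data": {
  "dp": [
    [0,0,-0.05],
    [0,0,-0.08],
    [0,0,-0.4],
    [0,0,-0.5],
    [0,0,-0.5]
  ],
  "turn": [
    [0,0,0],
    [0,0,0],
    [0,0,0],
    [0,0,0],
    [0,0,0]
  ]
}}

```text
time: 4.4
tcp_pos: [0.4823, 0.2093, 0.1369]
tool_rot: [[-0.527, 0.85, -0.003], [0.85, 0.527, -0.001], [0.001, -0.003, -1.0]]
wrist_force: [0.6, 0.3, 0.6]
finger_gap: 0.0006
gripper_force: 0.0
```

Request:
{"op": "play_rows", "data": {
  "dp": [
    [-0.475,-0.202,0],
    [-0.475,-0.202,0],
    [-0.475,-0.202,0],
    [-0.475,-0.202,0],
    [-0.475,-0.202,0]
  ],
  "turn": [
    [0,0,0],
    [0,0,0],
    [0,0,0],
    [0,0,0],
    [0,0,0]
  ]
}}

```text
time: 4.82
tcp_pos: [0.5123, 0.0166, 0.1362]
tool_rot: [[-0.527, 0.85, -0.001], [0.85, 0.527, 0.0], [0.0, -0.001, -1.0]]
wrist_force: [0.7, 0.1, 0.0]
finger_gap: 0.0004
gripper_force: 0.0
```

Request:
{"op": "play_rows", "data": {
  "dp": [
    [-0.475,-0.202,0],
    [-0.475,-0.202,0],
    [-0.475,-0.202,0],
    [-0.475,-0.202,0],
    [-0.475,-0.202,0]
  ],
  "turn": [
    [0,0,0],
    [0,0,0],
    [0,0,0],
    [0,0,0],
    [0,0,0]
  ]
}}

```text
time: 5.23
tcp_pos: [0.5418, -0.1748, 0.136]
tool_rot: [[-0.527, 0.85, -0.001], [0.85, 0.527, 0.0], [0.001, -0.001, -1.0]]
wrist_force: [1.1, 0.8, 0.2]
finger_gap: 0.0006
gripper_force: 0.0
```

Request:
{"op": "play_rows", "data": {
  "dp": [
    [-0.475,-0.202,0],
    [-0.475,-0.202,0],
    [-0.475,-0.202,0],
    [0,0,0],
    [0,0,0]
  ],
  "turn": [
    [0,0,0],
    [0,0,0],
    [0,0,0],
    [0,0,0],
    [0,0,0]
  ]
}}

```text
time: 5.65
tcp_pos: [0.5593, -0.2891, 0.1354]
tool_rot: [[-0.525, 0.851, -0.001], [0.851, 0.525, 0.001], [0.001, -0.001, -1.0]]
wrist_force: [0.6, 0.1, -0.8]
finger_gap: 0.0006
gripper_force: 0.0
```

```bash
python3 - <<'E'
from h import *
np.set_printoptions(precision=4,suppress=True)
c=env.camera("wrist");save(c,"w2")
for r in env.place_of("slide_top","wrist"):print(r["score"],r["point"],ray(c,r["point"],.0515))
s=env.observe();print(s["tcp_pos"],s["tool_rot"],s["wrist_force"])
E
```

```text
0.55 [256.1, 161.2] [ 0.5414 -0.2583  0.0515]
[ 0.5595 -0.2869  0.1357] [[-0.5271  0.8498 -0.0012]
 [ 0.8498  0.5271  0.0009]
 [ 0.0014 -0.0005 -1.    ]] [ 0.3276  0.5005 -0.2079]
```

View pics/w2.png

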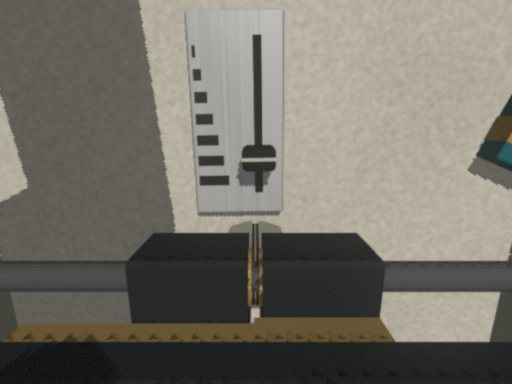

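The slide is at (257,158), directly ahead of the fingers, with the wedge narrowing upward (towards tool +x). About 15 mm of clearance behind the slide, so I can descend.

Request:
{"op": "play_rows", "data": {
  "dp": [
    [0,0,0.4],
    [0,0,0.4],
    [0,0,0.4],
    [0,0,0.15],
    [0,0,0]
  ],
  "turn": [
    [0,0,0],
    [0,0,0],
    [0,0,0],
    [0,0,0],
    [0,0,0]
  ]
}}

```text
time: 6.17
tcp_pos: [0.5587, -0.2857, 0.0325]
tool_rot: [[-0.528, 0.849, -0.004], [0.849, 0.528, 0.003], [0.005, -0.002, -1.0]]
wrist_force: [-0.3, -0.1, 0.5]
finger_gap: 0.0006
gripper_force: 0.0
```

Request:
{"op": "play_rows", "data": {
  "dp": [
    [0.06,0,0],
    [0.06,0,0],
    [0.06,0,0],
    [0.06,0,0],
    [0,0,0]
  ],
  "turn": [
    [0,0,0],
    [0,0,0],
    [0,0,0],
    [0,0,0],
    [0,0,0]
  ]
}}

```text
time: 6.58
tcp_pos: [0.5506, -0.272, 0.036]
tool_rot: [[-0.527, 0.85, 0.001], [0.85, 0.527, -0.001], [-0.001, 0.001, -1.0]]
wrist_force: [-0.6, 0.2, -0.3]
finger_gap: 0.0005
gripper_force: 0.0
```

Request:
{"op": "play_rows", "data": {
  "dp": [
    [0.08,0,0],
    [0.08,0,0],
    [0.08,0,0],
    [0.08,0,0],
    [0.08,0,0]
  ],
  "turn": [
    [0,0,0],
    [0,0,0],
    [0,0,0],
    [0,0,0],
    [0,0,0]
  ]
}}

```text
time: 7.0
tcp_pos: [0.5343, -0.2464, 0.0349]
tool_rot: [[-0.527, 0.85, -0.0], [0.85, 0.527, -0.0], [-0.0, -0.0, -1.0]]
wrist_force: [0.7, -1.2, 1.1]
finger_gap: 0.0003
gripper_force: 0.9
```

Request:
{"op": "play_rows", "data": {
  "dp": [
    [0.08,0,0],
    [0.08,0,0],
    [0.08,0,0],
    [0.08,0,0],
    [0.08,0,0]
  ],
  "turn": [
    [0,0,0],
    [0,0,0],
    [0,0,0],
    [0,0,0],
    [0,0,0]
  ]
}}

```text
time: 7.42
tcp_pos: [0.5184, -0.2209, 0.0348]
tool_rot: [[-0.527, 0.85, -0.0], [0.85, 0.527, 0.0], [0.0, -0.0, -1.0]]
wrist_force: [0.7, -1.7, 0.2]
finger_gap: 0.0005
gripper_force: 0.9
```

Request:
{"op": "play_rows", "data": {
  "dp": [
    [0.06,0,0],
    [0.06,0,0],
    [0.06,0,0],
    [0,0,0]
  ],
  "turn": [
    [0,0,0],
    [0,0,0],
    [0,0,0],
    [0,0,0]
  ]
}}

```text
time: 7.75
tcp_pos: [0.5113, -0.2092, 0.0348]
tool_rot: [[-0.527, 0.85, -0.001], [0.85, 0.527, 0.001], [0.001, -0.0, -1.0]]
wrist_force: [-0.0, 0.1, 0.1]
finger_gap: 0.0004
gripper_force: 0.0
```

Request:
{"op": "play_rows", "data": {
  "dp": [
    [0.05,0,0],
    [0.05,0,0],
    [0.05,0,0],
    [0.03,0,0],
    [0,0,0]
  ],
  "turn": [
    [0,0,0],
    [0,0,0],
    [0,0,0],
    [0,0,0],
    [0,0,0]
  ]
}}

```text
time: 8.17
tcp_pos: [0.5043, -0.198, 0.0349]
tool_rot: [[-0.527, 0.85, -0.0], [0.85, 0.527, 0.0], [0.0, -0.0, -1.0]]
wrist_force: [0.2, -0.4, -0.1]
finger_gap: 0.0007
gripper_force: 0.0
```

Request:
{"op": "play_rows", "data": {
  "dp": [
    [0.02,0,0],
    [0.02,0,0],
    [0,0,0]
  ],
  "turn": [
    [0,0,0],
    [0,0,0],
    [0,0,0]
  ]
}}

```text
time: 8.42
tcp_pos: [0.503, -0.1958, 0.0349]
tool_rot: [[-0.527, 0.85, -0.0], [0.85, 0.527, 0.0], [0.0, -0.0, -1.0]]
wrist_force: [-0.5, -0.4, -0.0]
finger_gap: 0.0003
gripper_force: 0.2
```

Request:
{"op": "play_rows", "data": {
  "dp": [
    [0.02,0,0],
    [0.02,0,0],
    [0,0,0]
  ],
  "turn": [
    [0,0,0],
    [0,0,0],
    [0,0,0]
  ]
}}

```text
time: 8.67
tcp_pos: [0.5013, -0.1932, 0.0349]
tool_rot: [[-0.527, 0.85, -0.0], [0.85, 0.527, 0.0], [0.0, -0.0, -1.0]]
wrist_force: [0.5, -1.1, 0.2]
finger_gap: 0.0003
gripper_force: 0.2
```

Request:
{"op": "play_rows", "data": {
  "dp": [
    [0.015,0,0],
    [0.01,0,0],
    [0,0,0]
  ],
  "turn": [
    [0,0,0],
    [0,0,0],
    [0,0,0]
  ]
}}

```text
time: 8.92
tcp_pos: [0.5009, -0.1925, 0.035]
tool_rot: [[-0.527, 0.85, 0.001], [0.85, 0.527, -0.001], [-0.002, 0.0, -1.0]]
wrist_force: [1.5, -6.1, -2.5]
finger_gap: 0.0005
gripper_force: 3.1
```

Request:
{"op": "play_rows", "data": {
  "dp": [
    [0.008,0,0],
    [0,0,0],
    [0,0,0]
  ],
  "turn": [
    [0,0,0],
    [0,0,0],
    [0,0,0]
  ]
}}

```text
time: 9.17
tcp_pos: [0.5009, -0.1924, 0.035]
tool_rot: [[-0.527, 0.85, 0.002], [0.85, 0.527, -0.002], [-0.003, 0.001, -1.0]]
wrist_force: [3.5, -9.0, -3.9]
finger_gap: 0.0003
gripper_force: 4.3
```

Hard stop reached. Backing off, rising clear, then checking.

Request:
{"op": "play_rows", "data": {
  "dp": [
    [-0.1,0,0],
    [-0.15,0,0],
    [-0.1,0,-0.3],
    [0,0,-0.5],
    [0,0,-0.5]
  ],
  "turn": [
    [0,0,0],
    [0,0,0],
    [0,0,0],
    [0,0,0],
    [0,0,0]
  ]
}}

```text
time: 9.58
tcp_pos: [0.5137, -0.214, 0.1328]
tool_rot: [[-0.526, 0.85, -0.002], [0.85, 0.526, 0.002], [0.003, -0.001, -1.0]]
wrist_force: [0.2, -0.4, 1.0]
finger_gap: 0.0003
gripper_force: 0.0
```

Request:
{"op": "play_rows", "data": {
  "dp": [
    [-0.4,0,-0.3],
    [-0.4,0,-0.3],
    [-0.4,0,0],
    [0,0,0],
    [0,0,0]
  ],
  "turn": [
    [0,0,0],
    [0,0,0],
    [0,0,0],
    [0,0,0],
    [0,0,0]
  ]
}}

```text
time: 10.0
tcp_pos: [0.5616, -0.2912, 0.177]
tool_rot: [[-0.526, 0.851, -0.0], [0.851, 0.526, 0.001], [0.001, -0.0, -1.0]]
wrist_force: [-1.0, -0.1, -1.1]
finger_gap: 0.0005
gripper_force: 0.0
```

```bash
python3 - <<'E'
from h import *
np.set_printoptions(precision=4,suppress=True)
for n in("wrist","scene"):
    c=env.camera(n);save(c,n+"3")
    for k,z in(("slide_top",.0515),("amber_top",.028)):
        for r in env.place_of(k,n):print(n,k,r["score"],r["point"],ray(c,r["point"],z))
a=cv2.imread("pics/wrist3.png");b=cv2.imread("pics/scene3.png")[120:290,170:400]
b=cv2.resize(b,(512,378));cv2.imwrite("pics/f.png",cv2.resize(np.vstack([a,b]),None,fx=.78,fy=.78))
E
```

```text
wrist slide_top 0.87 [256.2, 49.7] [ 0.4915 -0.1759  0.0515]
scene slide_top 0.59 [229.1, 157.9] [ 0.4954 -0.1848  0.0515]
scene amber_top 0.67 [316.1, 204.8] [0.4828 0.2158 0.028 ]
scene amber_top 0.53 [331.7, 226.7] [0.5382 0.3128 0.028 ]
scene amber_top 0.5 [349.0, 199.8] [0.3883 0.2977 0.028 ]
```

View pics/f.png

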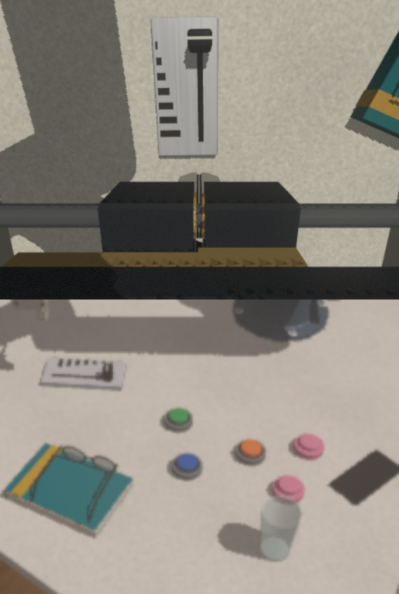

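The slide is at the low end, at (200,40) beside the narrowest bar. The amber unit at (250,450) hasn't moved and its button is up. Everything else is in place and the hand is clear.

```bash
python3 -c "
from station import env
print(env.sign_off())"
```

```text
the job is handed in; nothing more can be done
None
```

I pressed the amber button fully down and let it spring back, then pushed the dimmer slide to its low-end stop, and handed the job in at about 10 s with the hand clear.

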